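# Reset the dosing valve of the funnel stand

### The job

Set up the dosing funnel for the next scale: press the clear-out plunger in the middle of the valve wheel right down to its stop and let it spring back up, then turn the wheel clockwise (seen from above) until the valve is fully closed and back it off exactly two full turns. Finish while gripping the wheel's upright handle at that setting, and stay like that without letting go, so that a colleague can tighten the lock nut. Leave the dish, the scoop, the weights and the level where they are.

Things in the scene. Friction and masses are not known exactly. Their poses are not given: they have to be found in the camera images.
- stand: Funnel stand, fixed to the bench: grey base plate 160 (x) x 220 (y) x 10 mm, two steel posts 95 mm either side of the centre along y, a bridge across their tops (172 to 177 mm above the bench), and under it a clear funnel of 134 mm mouth over a glass dish. The valve wheel lies level above the bridge. Origin under the centre of the base plate, on the wheel's upright axis; z up.
- wheel_hub (a point): Centre of the bare aluminium handwheel: three spokes, rim of 56 mm mean radius, 14 mm thick, hub of 14 mm radius. The point lies on the wheel's upright axis, level with the top of the rim (197 mm above the bench); the wheel turns on the spot and does not rise. Axes turn with the wheel: -x points from the hub to the handle, z up.
- wheel (a joint): Turn of the wheel in rad: 0 = valve fully closed, at a solid stop (cone plug on its seat); grows as the wheel turns anticlockwise seen from above (opening), 6.283 per turn; a second stop lies at 20.1. It starts between 0.35 and 1.4 turns open. Turning takes about 0.07 N m (1.3 N at the handle); it stays where it is left.
- handle: Upright black revolving handle of the wheel: 20 mm diameter, 52 mm tall, from 199 to 251 mm above the bench, on the rim 56 mm from the wheel's axis. Origin on the handle's axis half-way up (225 mm above the bench), z up. It spins freely about its own axis, so fingers that grip it from above can carry it round the wheel without turning themselves.
- plunger_top (a point): Centre of the top of the clear-out plunger, a small steel mushroom head of 24 mm diameter and 10 mm thick on the wheel's axis, 227 mm above the bench with the valve closed (it rides on the stem, which rises 2 mm per turn as the valve opens). Free space of about 34 mm lies between it and the handle.
- plunger (a joint): Travel of the plunger in m: 0 = up, 0.012 = pressed right down to its solid stop. A spring pushes it back: 2 N at the top, 6 N at the stop.
- dish_center (a point): Centre of the square glass dish, 112 x 112 x 32 mm, standing on the stand's base plate under the funnel spout (bystander).
- ring_center (a point): Centre of the stubby brass ring weight, 60 mm across and 28 mm tall, on the black rubber mat (bystander).
- scoop_center (a point): Centre, half-way up, of the cup of the chipped blue enamel scoop, 74 mm across and 40 mm tall, flat handle reaching 152 mm from this point along its -x, lying beside the stand (bystander).
- weight_big_center (a point): Centre of the larger steel knob weight, 38 mm across and 62 mm tall, beyond the stand (bystander).
- weight_small_center (a point): Centre of the smaller steel knob weight, 28 mm across and 46 mm tall, beyond the stand (bystander).
- level_center (a point): Centre of the aluminium spirit level, a bar of 150 x 22 x 34 mm lying along its x axis, to the right of the robot (bystander).

How it is judged:
On the way, in this order (a step that is already met when the one before it is completed fails the run):
1. the clear-out plunger is pressed right down to its stop (value of joint plunger above 0.0105 m), for 0.15 s.
2. the plunger is back up and the valve is fully closed, at its stop (value of joint wheel below 0.06 rad and value of joint plunger below 0.002 m), for 0.1 s.
At the end, for the whole second after the job is handed in: The wheel stands still two full turns (12.57 rad) open, within 15 degrees (0.26 rad), the plunger is up (within 2 mm), and the fingers still grip the handle: it lies between them (grasp point within 16 mm of the handle's axis, seen from above) with more than 4 N on it (value of joint wheel between 12.306 and 12.826 rad and velocity of joint wheel between -0.1 and 0.1 rad/s and value of joint plunger below 0.002 m and contact force between the fingers and handle above 4 N and horizontal distance between the grasp point and handle below 0.016 m); the arm keeps its last pose, push and grip.
It fails at once if a bystander (dish, ring weight, scoop, knob weights, level) is pushed more than 20 mm from its place (distance of any of dish_center, ring_center, scoop_center, weight_big_center, weight_small_center, level_center from where it was at the start of the episode above 0.02 m).
It also fails if it takes over 70 s, if anything falls off the work surface, if the arm or the gripper's body presses on something with over 40 N, if the wrist force passes 120 N, or if a joint passes its speed limit or range.

### The arm

A 6-joint arm with a two-finger parallel gripper is mounted at the origin on the work surface. World frame = base frame: x ahead of the robot, y to its left, z up, the work surface at z = 0. Lengths are in m, angles in rad, forces in N, time in s.
With the tool pointing down it reaches from about 0.35 to 0.85 m from the base axis. Payload 8.1 kg.
Tool frame: the origin (TCP) lies midway between the tips of the shut fingers; the grasp point (between the pads) lies 19 mm behind it (robot.grip_point_offset is the distance from the TCP to the grasp point, in m); z points along the fingers, y is the line along which they close (so a half turn about z gives the same grasp; the last joint's range is limited). The gripper opens to 93 mm and grips with 3 to 60 N. Pads are 15 mm wide; open, the fingers measure 128 mm over their backs; the gripper's body (75 mm by 188 mm) begins 65 mm behind the grasp point.
Start: joints at [-1.401, 0.13, 1.488, -0, 1.523, -0.085], TCP at [0.151, -0.581, 0.219] pointing down, gripper open.
Joint ranges: [-2.96, 2.96], [-0.89, 2.26], [0.02, 2.5], [-1.34, 4.48], [0, 2.73], [-2.66, 2.66]. Speed limits (rad/s): [2.39, 2.39, 2.79, 3.14, 3.14, 3.14].

### API

Orientations are given as a rotation vector (axis times angle).
In Python, from plant import robot, read_camera, job gives the robot as it stands.
- The arm moves only by the shell command python3 -m inch 'ROWS' [FORCE]. ROWS is JSON, one flat list of numbers, 5 for each row, row after row: the shift along the world's x, y, z in mm, then the turn about the world's z in degrees, then the opening in per cent of the stroke, from 0 (shut) to 100 (fully open). In form: [dx, dy, dz, yaw, hand, dx, dy, dz, yaw, hand, ...]. A call has 1 to 10 rows; each row is the pose to reach, as a shift and turn from the pose commanded when the call began; what a row does not reach only later rows make up. A row lasts 1/12 s, in which the tool goes at most 41.7 mm and 7.16 degrees, less where a joint would pass 70% of its speed; a pose out of reach is approached as far as the arm can. A call with a gripper value outside its range is refused whole. The fingers move at their own pace and stop on an object; FORCE is the grip in N (left out, the last holds). Time passes only in rows, so rows that repeat a pose let the fingers close. It gives the time, the measured TCP pose, the force, the opening and the grip force at its end, in the units of the state.
- robot.read_state(): the state, without advancing time (a new reading comes with each control period).
- read_camera(name): name is "side" or "top" or "wrist"; returns a dict with "image" (420x560x3 uint8, blue, green, red), "K" (3x3 intrinsics, pixels), "D" ([k1, k2, p1, p2, k3] as OpenCV has them; the pictures are not rectified), "extrinsics" (4x4, takes a point from world to camera coordinates); the wrist camera has in their place "mount" (4x4, takes a point from camera to tool coordinates, whose origin is the TCP and whose axes are the flange's). Camera axes: x right, y down, z forward; pixel columns grow to the right and rows downward; lengths in m; the calibration is good to about 2 mm. A picture is of the moment at which its call begins: read the wrist's pose just before it. There is no depth.
- job.close_job(): hands the job in; it is judged then, once.
The state is a dict: "t": time; "q": joint angles; "dq": joint speeds; "joint_torque": joint torques, N m; "tool_pos": TCP position; "orientation": TCP orientation; "force": force on the tool from outside, world axes, zero at the start; "wrist_torque": the same for the moment, N m; "opening": finger opening in m; "gripper_force": force on a finger pad.
Only numpy, scipy, OpenCV 4.12 (cv2) and the standard library are available. Lean on these libraries where they do the work, as an engineer would, in place of code of your own. Each camera call takes 0.05 s, during which the arm holds its last target. There are 200 camera calls.

## Working session

There is one attempt and no reset: what is moved stays moved. The work goes in short steps, Python scripts to look and compute and a shell command to move; the robot and the scene stay as the last step left them, time stands still between calls to the robot, and variables do not carry over. Pictures are saved under pics/ and viewed, at most 10 in all, crops included, and the job is handed in when it is done.

```bash
ls; mkdir -p pics; python3 - <<'E'
from plant import robot, read_camera
import cv2
for n in ("top","side"):
    c=read_camera(n); cv2.imwrite(f"pics/{n}0.png",c["image"]); print(n,c["K"],c["D"],c["extrinsics"])
s=robot.read_state(); print(s)
E
```

```text
pics
top [[382.80520078   0.         275.86581712]
 [  0.         382.80520078 213.553396  ]
 [  0.           0.           1.        ]] [-0.01859302  0.          0.          0.          0.        ] [[-0.01442216 -0.99973031  0.01820186 -0.09823663]
 [-0.99825185  0.01335257 -0.05757559  0.57802377]
 [ 0.05731702 -0.01900041 -0.99817521  0.99367278]
 [ 0.          0.          0.          1.        ]]
side [[450.1409687    0.         277.65290943]
 [  0.         450.1409687  207.58428349]
 [  0.           0.           1.        ]] [-0.03637894  0.          0.          0.          0.        ] [[-0.83120458 -0.55579961 -0.01362857  0.44300012]
 [-0.28549542  0.44773946 -0.84736163  0.32182411]
 [ 0.47706532 -0.70043998 -0.53084133  0.93380078]
 [ 0.          0.          0.          1.        ]]
{'t': 0.1, 'q': array([-1.40141469e+00,  1.31069099e-01,  1.48917889e+00,  1.99944588e-06,
        1.52300082e+00, -8.53950490e-02]), 'dq': array([-0.00050583, -0.00205002, -0.00218043, -0.00087402, -0.00205388,
        0.00171626]), 'joint_torque': array([ 1.81648829e-03, -5.61341250e+01, -4.93096018e+01,  7.70432199e-02,
        2.91728752e-02, -4.34200660e-05]), 'tool_pos': array([ 0.15115535, -0.58011378,  0.21769756]), 'orientation': array([-3.11449520e+00, -3.98910381e-01,  1.06022433e-04]), 'force': array([-0.54509427,  0.1326994 ,  0.03502547]), 'wrist_torque': array([-0.04003676,  0.00521986, -0.03437426]), 'gripper_force': 0.0, 'opening': 0.09315009684954331}
```

View pics/top0.png

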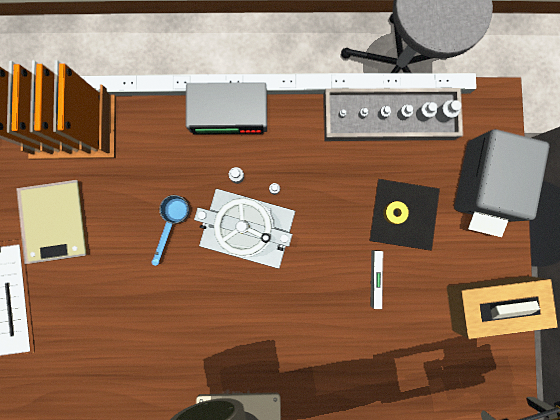

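View pics/side0.png

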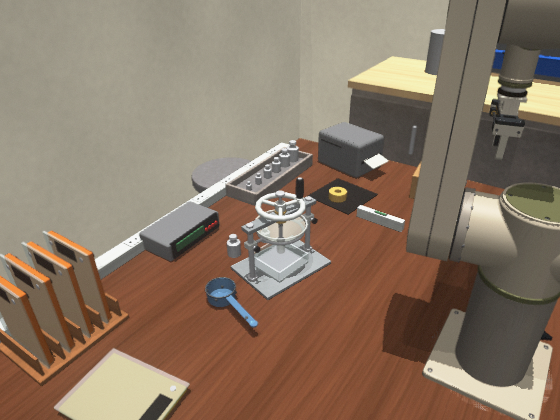

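The top view shows the wheel at about (242,226), with the black handle at about (266,238). In the side view the handle is at (300,187) and the plunger at (281,197). I'll zoom in on both.

```bash
python3 - <<'E'
import cv2, numpy as np
a=cv2.imread("pics/top0.png")[180:275,190:300]; b=cv2.imread("pics/side0.png")[165:260,230:340]
cv2.imwrite("pics/z.png",np.vstack([np.hstack([cv2.resize(x,None,fx=3.6,fy=3.6,interpolation=cv2.INTER_CUBIC) for x in (a,b)])]))
E
cat > h.py <<'E'
import numpy as np, cv2
def ray(c,uv):
    p=cv2.undistortPoints(np.array([[uv]],float),np.array(c["K"]),np.array(c["D"]))[0,0]
    E=np.array(c["extrinsics"]); R,t=E[:3,:3],E[:3,3]
    return -R.T@t, R.T@np.array([p[0],p[1],1])
def plane(c,uv,z):
    o,d=ray(c,uv); return o+d*(z-o[2])/d[2]
E
```

```text
(no output)
```

View pics/z.png

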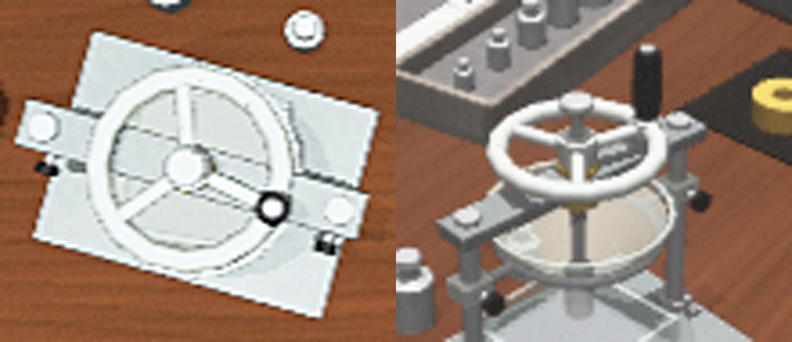

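```bash
python3 - <<'E'
from h import *; from plant import read_camera, robot
t=read_camera("top"); s=read_camera("side")
for n,c,uv,z in (("plT",t,(241.9,226.7),.229),("rimT",t,(242.9,226.9),.195),("hT",t,(265.8,237.5),.251),("plS",s,(280,192.8),.229),("hS",s,(300,178),.251),("rimS",s,(230+(578-396)/3.6,165+149/3.6),.19)):
    print(n,plane(c,uv,z)[:2])
print(robot.read_state()["q"])
E
```

```text
plT [ 0.53800422 -0.03114995]
rimT [ 0.53836532 -0.03093108]
hT [ 0.51496069 -0.08075784]
plS [ 0.53731957 -0.02230421]
hS [ 0.51467498 -0.07709254]
rimS [ 0.53691358 -0.02339468]
[-1.40139959e+00  1.30873362e-01  1.48885136e+00 -1.44757900e-05
  1.52299454e+00 -8.54111574e-02]
```

```bash
python3 -m inch '[0,0,110,0,100, 40,50,125,0,50, 80,100,125,0,0, 130,170,125,0,0, 180,240,125,0,0, 230,310,125,0,0, 280,380,125,0,0, 320,440,125,0,0, 340,480,125,0,0, 360,520,125,0,0]' 20
python3 -m inch '[20,30,0,0,0, 25,35,0,0,0, 25,35,0,0,0, 25,35,0,0,0,25,35,0,0,0]'
python3 - <<'E'
from plant import robot, read_camera
import cv2,numpy as np
s=robot.read_state(); c=read_camera("wrist"); cv2.imwrite("pics/w1.png",c["image"])
np.savez("w1.npz",K=c["K"],D=c["D"],M=c["mount"],p=s["tool_pos"],r=s["orientation"])
print(s["tool_pos"],s["orientation"],s["opening"],s["force"],c["mount"])
E
```

```text
t: 1.03
tool_pos: [0.3591, -0.2932, 0.3352]
orientation: [3.116, 0.399, 0.0]
force: [0.4, 0.0, 0.7]
opening: 0.0378
gripper_force: 0.0
t: 1.45
tool_pos: [0.3828, -0.261, 0.3349]
orientation: [3.116, 0.398, -0.001]
force: [0.5, -0.5, -0.0]
opening: 0.0042
gripper_force: 0.0
[ 0.38284753 -0.26098921  0.33486189] [ 3.11620408e+00  3.97687992e-01 -1.10186392e-03] 0.0042041191135119005 [ 0.50271638 -0.51930506 -0.04529859] [[-5.45485544e-05 -9.56154395e-01 -2.92863057e-01  8.22447222e-02]
 [ 9.99999914e-01 -1.72821924e-04  3.77978343e-04  1.07835378e-03]
 [-4.12018811e-04 -2.92863011e-01  9.56154322e-01 -1.66074735e-01]
 [ 0.00000000e+00  0.00000000e+00  0.00000000e+00  1.00000000e+00]]
```

View pics/w1.png

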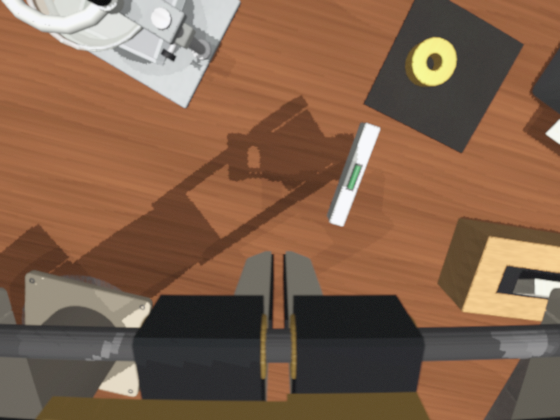

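The picture shows the shut fingers at the bottom (280,330), the level at (355,175), and part of the wheel at the top left. The move stopped short, so I'll continue to a viewing pose.

```bash
python3 -m inch '[10,35,0,0,0, 20,70,0,0,0, 30,105,0,0,0, 40,140,0,0,0, 50,175,0,0,0, 60,200,0,0,0, 67,211,0,0,0, 67,211,0,0,0,67,211,0,0,0,67,211,0,0,0]'
python3 - <<'E'
from plant import robot, read_camera
import cv2,numpy as np
s=robot.read_state(); c=read_camera("wrist"); cv2.imwrite("pics/w2.png",c["image"])
np.savez("w2.npz",K=c["K"],D=c["D"],M=c["mount"],p=s["tool_pos"],r=s["orientation"])
print(s["tool_pos"],s["orientation"])
E
```

```text
t: 2.33
tool_pos: [0.4502, -0.0505, 0.3349]
orientation: [3.116, 0.397, -0.001]
force: [-0.5, 0.1, 0.6]
opening: 0.0006
gripper_force: 0.0
[ 0.45019435 -0.05046072  0.334924  ] [ 3.11614386e+00  3.96527596e-01 -9.82234883e-04]
```

View pics/w2.png

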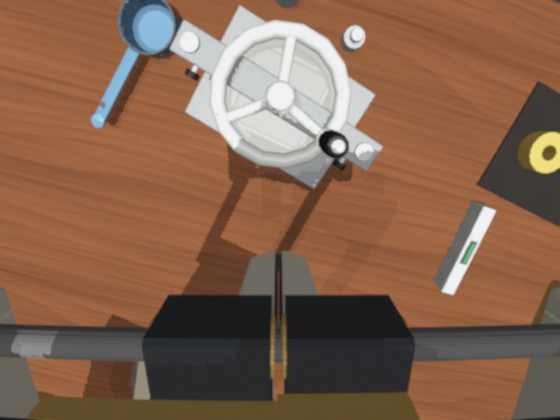

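The plunger head is at about (281,95), the handle top at about (338,146), and the rim centre at about (280,93).

```bash
cat >> h.py <<'E'
from scipy.spatial.transform import Rotation
def wcal(f):
    w=np.load(f); T=np.eye(4); T[:3,:3]=Rotation.from_rotvec(w["r"]).as_matrix(); T[:3,3]=w["p"]
    return dict(K=w["K"],D=w["D"],extrinsics=np.linalg.inv(T@w["M"]))
E
python3 - <<'E'
from h import *
c=wcal("w2.npz")
for n,uv,z in (("pl",(281,95),.229),("rim",(279.5,93),.19),("h",(338,146),.251)): print(n,plane(c,uv,z)[:2])
E
```

```text
pl [ 0.54207043 -0.0303505 ]
rim [ 0.54507867 -0.02856876]
h [ 0.51694517 -0.08040556]
```

```bash
python3 -m inch '[35,8,0,0,0, 70,16,0,0,0, 89,21,0,0,0, 89,21,-35,0,0, 89,21,-70,0,0, 89,21,-95,0,0, 89,21,-105,0,0, 89,21,-110,0,0, 89,21,-112,0,0,89,21,-112,0,0]'
```

```text
t: 3.22
tool_pos: [0.5399, -0.0288, 0.2248]
orientation: [3.116, 0.398, 0.003]
force: [-2.5, -1.4, 3.6]
opening: 0.0006
gripper_force: 1.6
```

```bash
python3 -m inch '[0,0,-3,0,0, 0,0,-6,0,0, 0,0,-7,0,0,0,0,-7,0,0]'; python3 -m inch '[0,0,-1,0,0,0,0,-2,0,0,0,0,-2,0,0]'
```

```text
t: 3.55
tool_pos: [0.5406, -0.0286, 0.2177]
orientation: [3.115, 0.399, 0.005]
force: [-0.3, -3.2, 6.0]
opening: 0.0005
gripper_force: 3.1
t: 3.8
tool_pos: [0.5409, -0.0286, 0.2175]
orientation: [3.114, 0.399, 0.007]
force: [-6.1, -3.1, 17.5]
opening: 0.0005
gripper_force: 8.3
```

```bash
python3 -m inch '[0,0,0,0,0, 0,0,0,0,0, 0,0,15,0,0, 0,0,50,7,0, 0,0,80,14,65, -8,-18,80,21,65, -16,-36,80,28,65, -23,-51,80,35,65, -23,-51,80,42,65, -23,-51,80,49,65]'
python3 -m inch '[0,0,0,0,65,0,0,0,0,65]'
python3 - <<'E'
from plant import robot, read_camera
import cv2,numpy as np
s=robot.read_state(); c=read_camera("wrist"); cv2.imwrite("pics/w3.png",c["image"])
np.savez("w3.npz",K=c["K"],D=c["D"],M=c["mount"],p=s["tool_pos"],r=s["orientation"])
print(s["tool_pos"],s["orientation"],s["q"])
E
```

```text
t: 4.63
tool_pos: [0.5166, -0.0796, 0.2942]
orientation: [2.666, 1.662, 0.002]
force: [0.7, 0.3, -0.2]
opening: 0.0356
gripper_force: 0.0
t: 4.8
tool_pos: [0.5167, -0.0789, 0.2941]
orientation: [2.673, 1.65, 0.001]
force: [0.5, 0.2, 0.3]
opening: 0.0492
gripper_force: 0.0
[ 0.51668805 -0.07885111  0.29405569] [2.67305786e+00 1.65049240e+00 8.14705042e-04] [-2.49807691e-01 -9.94545038e-02  1.58429549e+00  3.47852023e-04
  1.65636390e+00  2.14708144e-01]
```

View pics/w3.png

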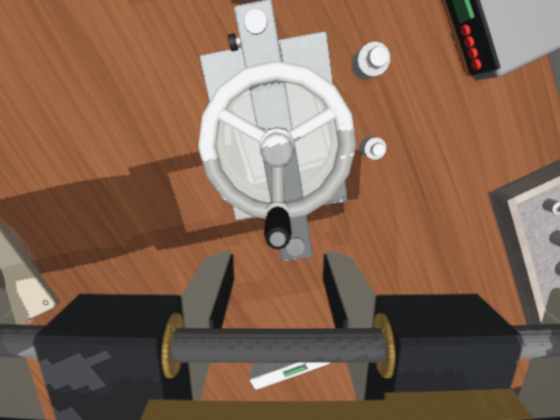

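The handle top is at (278,237), midway between the fingers, and the plunger is back up at (277,147).

```bash
python3 - <<'E'
from h import *
c=wcal("w3.npz")
for n,uv,z in (("pl",(277,147),.229),("rim",(277,140),.19),("h",(278,237),.251)): print(n,plane(c,uv,z)[:2])
E
```

```text
pl [ 0.5427325  -0.02778838]
rim [ 0.5433147  -0.02640849]
h [ 0.51761498 -0.07942446]
```

```bash
python3 -m inch '[1,-1,-30,0,65, 1,-1,-60,0,65, 1,-1,-80,0,65, 1,-1,-80,0,65, 1,-1,-80,0,0, 1,-1,-80,0,0, 1,-1,-80,0,0, 1,-1,-80,0,0, 1,-1,-80,0,0, 1,-1,-80,0,0]' 25
python3 -m inch '[0,0,0,0,0,0,0,0,0,0]'
```

```text
t: 5.68
tool_pos: [0.518, -0.0801, 0.215]
orientation: [2.669, 1.655, 0.002]
force: [-0.4, -0.4, 0.7]
opening: 0.0248
gripper_force: 0.0
t: 5.85
tool_pos: [0.5177, -0.0801, 0.2147]
orientation: [2.67, 1.655, 0.001]
force: [-1.1, 0.2, 3.2]
opening: 0.0195
gripper_force: 25.0
```

```bash
python3 - <<'E'
import numpy as np
p=lambda a:56*np.array([np.cos(np.radians(a)),np.sin(np.radians(a))])
for k in range(3):
    a0=-114.3-120*k
    print("CW",k,*["%.1f,%.1f"%tuple(p(a0-12*i)-p(a0)) for i in range(1,11)])
E
```

```text
CW 0 -10.1,5.9 -18.8,13.8 -25.6,23.3 -30.3,34.0 -32.7,45.5 -32.6,57.2 -30.1,68.6 -25.3,79.3 -18.4,88.7 -9.6,96.5
CW 1 10.2,5.8 21.3,9.4 33.0,10.5 44.6,9.2 55.7,5.6 65.8,-0.3 74.5,-8.2 81.3,-17.7 86.0,-28.5 88.4,-39.9
CW 2 -0.1,-11.7 -2.6,-23.1 -7.4,-33.8 -14.3,-43.3 -23.0,-51.0 -33.2,-56.8 -44.4,-60.4 -56.0,-61.6 -67.7,-60.3 -78.8,-56.6
```

Starting clockwise with a 60° part to check the forces.

```bash
python3 -m inch '[-10,6,0,0,0, -19,14,0,0,0, -25.5,23.5,0,0,0, -30.5,34,0,0,0, -32.5,45.5,0,0,0]'
```

```text
t: 6.27
tool_pos: [0.4848, -0.034, 0.2146]
orientation: [2.67, 1.654, 0.001]
force: [3.9, -1.3, 2.7]
opening: 0.0199
gripper_force: 25.0
```

```bash
python3 -m inch '[0,11.5,0,0,0, 2.5,23,0,0,0, 7,34,0,0,0, 14,43,0,0,0, 23,51,0,0,0, 33,57,0,0,0, 44,60.5,0,0,0, 56,61.5,0,0,0, 67.5,60,0,0,0, 78.5,56.5,0,0,0]'
```

```text
t: 7.1
tool_pos: [0.5642, 0.0221, 0.2145]
orientation: [2.669, 1.655, -0.003]
force: [-6.7, -9.2, 10.8]
opening: 0.0196
gripper_force: 25.0
```

```bash
python3 -m inch '[9.5,-7.5,0,0,0, 18.5,-15.5,0,0,0, 25,-24.5,0,0,0, 30,-35.5,0,0,0, 32,-47,0,0,0]'
```

```text
t: 7.52
tool_pos: [0.5964, -0.0239, 0.2146]
orientation: [-2.668, -1.657, -0.001]
force: [-5.4, 0.9, 9.8]
opening: 0.0191
gripper_force: 25.0
```

```bash
python3 -m inch '[0,-11.5,0,0,0, -2.5,-23,0,0,0, -7,-33.5,0,0,0]'
```

```text
t: 7.77
tool_pos: [0.589, -0.0573, 0.2146]
orientation: [-2.668, -1.656, -0.001]
force: [-6.3, 5.5, 11.1]
opening: 0.0196
gripper_force: 25.0
```

```bash
python3 -m inch '[-8,-9,0,0,0, -16.5,-16.5,0,0,0, -27,-22.5,0,0,0]'
```

```text
t: 8.02
tool_pos: [0.5626, -0.0805, 0.2146]
orientation: [2.669, 1.656, 0.003]
force: [0.8, 3.4, 8.1]
opening: 0.0195
gripper_force: 25.0
```

```bash
python3 -m inch '[-11,-3.5,0,0,0, -23,-5,0,0,0, -34.5,-3.5,0,0,0]'
```

```text
t: 8.27
tool_pos: [0.5277, -0.0836, 0.2146]
orientation: [-2.67, -1.656, -0.003]
force: [3.4, 6.0, 7.1]
opening: 0.0193
gripper_force: 25.0
```

```bash
python3 -m inch '[-11,3.5,0,0,0, -21,9.5,0,0,0]'
```

```text
t: 8.43
tool_pos: [0.5068, -0.0738, 0.2146]
orientation: [-2.67, -1.656, -0.003]
force: [5.7, 4.6, 5.1]
opening: 0.0195
gripper_force: 25.0
```

```bash
python3 -m inch '[-8.5,8,0,0,0, -15.5,17.5,0,0,0]'
```

```text
t: 8.6
tool_pos: [0.4915, -0.0562, 0.2146]
orientation: [2.669, 1.656, 0.004]
force: [10.8, 3.1, 2.5]
opening: 0.0196
gripper_force: 25.0
```

```bash
python3 -m inch '[-5,10.5,0,0,0, -7,22,0,0,0]'
```

```text
t: 8.77
tool_pos: [0.4847, -0.0342, 0.2147]
orientation: [2.669, 1.655, 0.004]
force: [11.0, -0.6, 0.8]
opening: 0.0193
gripper_force: 25.0
```

```bash
python3 -m inch '[1,11.5,0,0,0, 3.5,23,0,0,0]'
```

```text
t: 8.93
tool_pos: [0.4873, -0.0118, 0.2146]
orientation: [2.669, 1.655, -0.001]
force: [-0.7, -33.4, 3.5]
opening: 0.0192
gripper_force: 25.0
```

```bash
python3 -m inch '[2,5.5,0,0,0, 4.5,11,0,0,0]'
```

```text
t: 9.1
tool_pos: [0.4899, -0.0069, 0.2141]
orientation: [2.665, 1.648, -0.017]
force: [-11.3, -35.4, 6.6]
opening: 0.0194
gripper_force: 25.0
```

The stop is reached: 33 N tangential. The fingers may have slid a little on the handle, so I'll relax, release, lift and look.

```bash
python3 -m inch '[-4,-8,0,0,0, -4,-8,0,0,0]'; python3 -m inch '[0,0,0,0,36, 0,0,0,0,36, 0,0,0,0,36,0,0,0,0,36,0,0,35,0,36, 0,0,70,0,36,0,0,80,0,36,0,0,80,0,36]'
python3 - <<'E'
from plant import robot, read_camera
import cv2,numpy as np
s=robot.read_state(); c=read_camera("wrist"); cv2.imwrite("pics/w4.png",c["image"])
np.savez("w4.npz",K=c["K"],D=c["D"],M=c["mount"],p=s["tool_pos"],r=s["orientation"])
print(s["tool_pos"],s["orientation"],s["q"])
E
```

```text
t: 9.27
tool_pos: [0.4892, -0.0102, 0.2142]
orientation: [2.667, 1.654, 0.003]
force: [11.0, -3.5, -0.1]
opening: 0.0196
gripper_force: 25.0
t: 9.93
tool_pos: [0.4891, -0.0094, 0.2979]
orientation: [2.667, 1.654, 0.007]
force: [0.4, 0.2, -0.2]
opening: 0.0334
gripper_force: 0.0
[ 0.48910458 -0.00936805  0.29792159] [2.66662355 1.65407795 0.0074001 ] [-1.24122593e-01 -1.97817395e-01  1.66607309e+00  1.52218074e-04
  1.66739697e+00  3.36279578e-01]
```

View pics/w4.png

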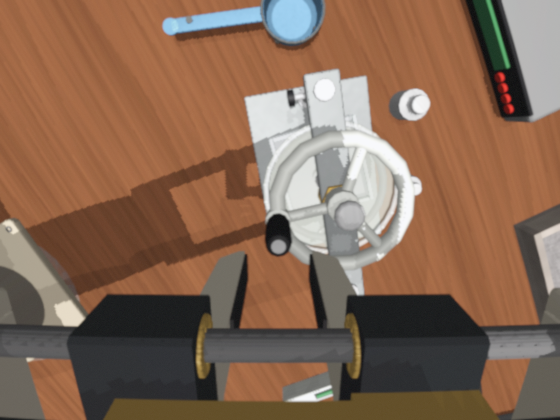

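The handle top is at (278,245), centred between the fingers, and the plunger is at (347,210).

```bash
python3 - <<'E'
from h import *
C=np.array([.5403,-.0288])
for f,hp,pp in (("w3.npz",(278,237),(277,147)),("w4.npz",(278,245),(347,210))):
    c=wcal(f); h=plane(c,hp,.251)[:2]; p=plane(c,pp,.228)[:2]
    print(h,p,np.degrees(np.arctan2(*(h-C)[::-1])),np.degrees(np.arctan2(*(h-p)[::-1])),np.linalg.norm(h-C))
E
```

```text
[ 0.51761498 -0.07942446] [ 0.54268387 -0.02787957] -114.13733653300157 -115.93599838974849 0.05547473029832298
[ 0.48699821 -0.01661066] [ 0.54105625 -0.02304129] 167.11879747311005 173.21609395168124 0.05467778923133251
```

```bash
python3 -m inch '[-2.5,-6.5,-30,0,36, -2.5,-6.5,-60,0,36, -2.5,-6.5,-83,0,36, -2.5,-6.5,-83,0,36, -2.5,-6.5,-83,0,0, -2.5,-6.5,-83,0,0, -2.5,-6.5,-83,0,0, -2.5,-6.5,-83,0,0]' 35; python3 -m inch '[0.5,2,0,0,0,0.5,2,0,0,0,0.5,2,0,0,0]'; python3 - <<'E'
import numpy as np
p=lambda a:56*np.array([np.cos(np.radians(a)),np.sin(np.radians(a))])
for k in range(3):
    a0=168+120*k
    print("CCW",k,*["%.1f,%.1f"%tuple(p(a0+12*i)-p(a0)) for i in range(1,11)])
E
```

```text
t: 10.65
tool_pos: [0.4861, -0.0162, 0.2124]
orientation: [2.668, 1.655, 0.004]
force: [4.1, -0.3, -3.8]
opening: 0.0194
gripper_force: 35.0
t: 10.9
tool_pos: [0.4866, -0.0141, 0.2123]
orientation: [2.668, 1.655, 0.004]
force: [4.2, -0.8, -0.5]
opening: 0.0193
gripper_force: 35.0
CCW 0 -1.2,-11.6 0.0,-23.3 3.6,-34.4 9.5,-44.6 17.3,-53.3 26.8,-60.1 37.5,-64.9 48.9,-67.3 60.6,-67.3 72.1,-64.9
CCW 1 10.7,4.8 20.2,11.6 28.0,20.3 33.9,30.5 37.5,41.6 38.7,53.3 37.5,64.9 33.9,76.0 28.0,86.2 20.2,94.9
CCW 2 -9.5,6.9 -20.2,11.6 -31.6,14.1 -43.3,14.1 -54.8,11.6 -65.5,6.9 -74.9,-0.0 -82.8,-8.7 -88.6,-18.8 -92.2,-30.0
```

```bash
python3 -m inch '[0.5,2,0,0,0,0.5,2,0,0,0]';python3 -m inch '[0.5,1.5,0,0,0,0.5,1.5,0,0,0,0.5,1.5,0,0,0]'
```

```text
t: 11.07
tool_pos: [0.487, -0.0128, 0.2124]
orientation: [2.668, 1.653, 0.002]
force: [3.4, -5.7, 0.2]
opening: 0.0193
gripper_force: 35.0
t: 11.32
tool_pos: [0.487, -0.0127, 0.2124]
orientation: [2.667, 1.652, -0.001]
force: [1.9, -11.1, 1.0]
opening: 0.0193
gripper_force: 35.0
```

```bash
python3 - <<'E'
import numpy as np
p=lambda a:56*np.array([np.cos(np.radians(a)),np.sin(np.radians(a))])
for k in range(3):
    a0=163.5+120*k
    print("CCW",k,*["%.1f,%.1f"%tuple(p(a0+12*i)-p(a0)) for i in range(1,11)], p(a0)+[540.3,-28.8])
E
```

```text
CCW 0 -2.1,-11.5 -1.8,-23.2 0.9,-34.6 5.9,-45.2 13.1,-54.5 22.0,-62.1 32.3,-67.6 43.5,-71.0 55.2,-71.9 66.8,-70.4 [486.60609485 -12.8951407 ]
CCW 1 11.0,3.9 21.0,10.0 29.5,18.1 36.1,27.7 40.6,38.5 42.8,50.1 42.4,61.8 39.7,73.1 34.7,83.7 27.5,93.0 [553.37294038 -83.25271554]
CCW 2 -8.9,7.6 -19.2,13.2 -30.4,16.5 -42.1,17.4 -53.7,15.9 -64.7,12.0 -74.7,5.9 -83.2,-2.2 -89.8,-11.8 -94.3,-22.6 [580.92096478   9.74785624]
```

```bash
python3 -m inch '[-2,-13,0,0,0, -2,-24.5,0,0,0, 1,-36,0,0,0, 6,-46.5,0,0,0, 13,-56,0,0,0, 22,-63.5,0,0,0, 32,-69,0,0,0, 43.5,-72.5,0,0,0, 55,-73.5,0,0,0, 66.5,-72,0,0,0]'
```

```text
t: 12.15
tool_pos: [0.5538, -0.0834, 0.2123]
orientation: [2.671, 1.654, 0.001]
force: [-3.3, 3.6, 8.4]
opening: 0.0194
gripper_force: 35.0
```

On track; next 120°.

```bash
python3 -m inch '[11,4,0,0,0, 21,10,0,0,0, 29.5,18,0,0,0, 36,27.5,0,0,0, 40.5,38.5,0,0,0, 42.5,50,0,0,0, 42,62,0,0,0, 39.5,73,0,0,0, 34.5,83.5,0,0,0, 27.5,93,0,0,0]'
```

```text
t: 12.98
tool_pos: [0.5812, 0.01, 0.2123]
orientation: [2.669, 1.654, 0.001]
force: [-3.1, -5.3, 7.5]
opening: 0.0192
gripper_force: 35.0
```

```bash
python3 -m inch '[-9,7.5,0,0,0, -19,13,0,0,0, -30.5,16.5,0,0,0, -42,17.5,0,0,0, -53.5,16,0,0,0, -64.5,12,0,0,0, -74.5,6,0,0,0, -83,-2,0,0,0, -89.5,-12,0,0,0, -94,-22.5,0,0,0]'
```

```text
t: 13.82
tool_pos: [0.4869, -0.0127, 0.2123]
orientation: [2.669, 1.655, 0.004]
force: [7.9, -0.7, 3.7]
opening: 0.0193
gripper_force: 35.0
```

One full turn is done, back at the stop's position. Now the second turn.

```bash
python3 -m inch '[-2,-11.5,0,0,0, -2,-23,0,0,0, 1,-34.5,0,0,0, 6,-45,0,0,0, 13,-54.5,0,0,0, 22,-62,0,0,0, 32,-67.5,0,0,0, 43.5,-71,0,0,0, 55,-72,0,0,0, 66.5,-70.5,0,0,0]'
```

```text
t: 14.65
tool_pos: [0.5536, -0.0834, 0.2122]
orientation: [-2.671, -1.654, -0.001]
force: [-2.5, 4.7, 11.9]
opening: 0.0195
gripper_force: 35.0
```

```bash
python3 -m inch '[11,4,0,0,0, 21,10,0,0,0, 29.5,18,0,0,0, 36,27.5,0,0,0, 40.5,38.5,0,0,0, 42.5,50,0,0,0, 42,62,0,0,0, 39.5,73,0,0,0, 34.5,83.5,0,0,0, 27.5,93,0,0,0]'
```

```text
t: 15.48
tool_pos: [0.5812, 0.01, 0.2122]
orientation: [2.669, 1.654, 0.002]
force: [-2.3, -4.2, 10.2]
opening: 0.0193
gripper_force: 35.0
```

```bash
python3 -m inch '[-9,7.5,0,0,0, -19,13,0,0,0, -30.5,16.5,0,0,0, -42,17.5,0,0,0, -53.5,16,0,0,0, -64.5,12,0,0,0, -74.5,6,0,0,0, -83,-2,0,0,0, -89.5,-12,0,0,0, -94,-22.5,0,0,0]'; python3 -m inch '[0,0,0,0,0,0,0,0,0,0,0,0,0,0,0,0,0,0,0,0]'
python3 - <<'E'
from plant import robot, read_camera
import cv2,numpy as np
s=robot.read_state(); print(s["tool_pos"],s["force"])
c=read_camera("wrist")["image"]; d=cv2.resize(read_camera("top")["image"][180:275,190:300],None,fx=4,fy=4)
cv2.imwrite("pics/w5.png",np.hstack([cv2.resize(c,None,fx=.64,fy=.64),np.pad(d,((0,0),(0,0),(0,0)))[:268]]) if 0 else c)
E
```

```text
t: 16.32
tool_pos: [0.4869, -0.0128, 0.2123]
orientation: [2.669, 1.655, 0.003]
force: [8.4, -1.0, 4.0]
opening: 0.0195
gripper_force: 35.0
t: 16.65
tool_pos: [0.4869, -0.0131, 0.2123]
orientation: [2.67, 1.654, 0.001]
force: [-0.1, -1.2, 9.3]
opening: 0.019
gripper_force: 35.0
[ 0.48692324 -0.01312567  0.21226257] [-0.0649619  -1.16761085  9.34716765]
```

View pics/w5.png

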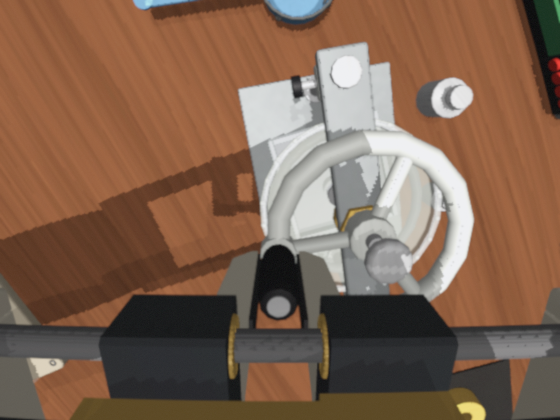

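The handle at (278,300) is centred between the gripping fingers, and the plunger is free at (388,255). The tool stands where it did at the closed stop, two turns later. I'm handing in.

```bash
python3 -c "
from plant import job; print(job.close_job())"
```

```text
the job is handed in; nothing more can be done
None
```

I pressed the plunger to its stop and it sprang back, closed the valve against its stop, and opened it two full turns. The job was handed in at about 17 s with the handle still gripped at 35 N; no verdict was returned.

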